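# Slide the salt-and-pepper tray over the sill into its dock

## Robot

A 6-joint arm with a two-finger parallel gripper is mounted at the origin on a cart in front of the work surface, level with it; the furniture and walls round the work are solid. World frame = base frame: x ahead of the robot, y to its left, z up, the work surface at z = 0. Lengths are in m, angles in rad, forces in N, time in s.
With the tool pointing down it reaches from about 0.35 to 0.975 m from the base axis. Payload 4.9 kg.
Tool frame: the origin (TCP) lies midway between the tips of the shut fingers; the grasp point (between the pads) lies 19 mm behind it; z points along the fingers, y is the line along which they close (so a half turn about z gives the same grasp; the last joint's range is limited). The gripper opens to 85 mm and grips with 20 to 120 N. Pads are 22 mm wide; open, the fingers measure 114 mm over their backs; the gripper's body (76 mm by 85 mm) begins 54 mm behind the grasp point. The pads swing forward as they close: fully open they stand 13 mm farther back than shut.
Start: joints at [1.115, 0.053, 1.613, -0, 1.476, -0.119], TCP at [0.207, 0.59, 0.231] pointing down, gripper open.
Joint ranges: [-3.01, 3.01], [-1.01, 2.22], [0.06, 2.58], [-1.02, 4.17], [0.09, 2.62], [-3.14, 3.14]. Speed limits (rad/s): [2.57, 2.57, 3.14, 3.14, 3.14, 3.14].

## Interface

Orientations are given as a rotation vector (axis times angle).
In Python, from station import ctrl gives the robot as it stands.
- The arm moves only by the tool step_arm, never from a script. Its argument "targets" is a list of rows, each an object with "travel": the shift along the world's x, y, z as a fraction of full scale, a list of three; "angular": the turn, a rotation vector about the world's x, y, z as a fraction of full scale, a list of three; "gripper": the opening, from 0 (shut) to 1 (fully open). In form: [{"travel": [x, y, z], "angular": [rx, ry, rz], "gripper": gripper}, ...]. A call has 1 to 10 rows; each row is the pose to reach, as a shift and turn from the pose commanded when the call began; what a row does not reach only later rows make up. Full scale, the value 1, is 0.6 m for a shift and pi/4 rad for a turn. A row lasts 1/10 s, in which the tool goes at most 50 mm and 8.59 degrees, less where a joint would pass 70% of its speed; a pose out of reach is approached as far as the arm can. A call with a number of a shift or a turn outside -1 to 1 is refused whole. A call with a gripper value outside its range is refused whole. The fingers move at their own pace and stop on an object; "squeeze" is the grip in N (left out, the last holds). Time passes only in rows, so rows that repeat a pose let the fingers close. It gives the time, the measured TCP pose, the force, the opening and the grip force at its end, in the units of the state.
- ctrl.get_obs(): the state, without advancing time (a new reading comes with each control period).
- ctrl.get_image(name): name is "scene" or "top" or "wrist"; returns a dict with "img" (480x640x3 uint8, red, green, blue), "fx", "fy", "cx", "cy" (pixels), "rvec" (rotation vector, rad) and "tvec" (3), from world to camera coordinates, as OpenCV has them. Camera axes: x right, y down, z forward; pixel columns grow to the right and rows downward; lengths in m; the calibration is good to about 2 mm. A picture is of the moment at which its call begins. There is no depth.
- ctrl.finish_job(): hands the job in; it is judged then, once.
The state is a dict: "t": time; "q": joint angles; "dq": joint speeds; "effort": joint torques, N m; "tool_pos": TCP position; "tool_rot": TCP orientation; "contact_force": force on the tool from outside, world axes, zero at the start; "wrist_torque": the same for the moment, N m; "opening": finger opening in m; "grip_force": force on a finger pad.
Only numpy, scipy, OpenCV 4.12 (cv2) and the standard library are available. Lean on these libraries where they do the work, as an engineer would, in place of code of your own. Each camera call takes 0.05 s, during which the arm holds its last target. There are 200 camera calls.

## Task

Slide the tray with the salt and pepper pots by its handle from the chopping board into the grey dock, slowly and low, never more than about a centimetre above the sill: the nose goes up onto the metal sill first, and rests there while the tail is still resting on the board. Then slide the nose in under the hood, without forcing it, press it gently against the sprung bumper without bottoming the bumper out, and let the tail down behind the sill, so that the tray lies flat and is held between sill and bumper. Let go of it, keep both pots standing on the tray, and leave the lemon, the mug and the spice jar alone.

Things in the scene. Friction and masses are not known exactly. Their poses are not given: they have to be found in the camera images.
- tray: Light wooden tray, 180 x 150 x 126 mm, 0.3 to 0.5 kg, loose. Origin: centre of underside; x to the nose, z up. Base 8 mm thick; nose tongue (x 38 to 90 mm) 140 mm wide, no rim; behind it a rim 22 mm high round the pots. A stem at x = -25 mm carries the dark handle bar, 16 mm thick in x, 60 mm long in y, 94 to 126 mm above the underside: grip it across the 16 mm (pot tops: 85 mm).
- tray_nose (a point): Middle of the tray's lower front edge, tray frame (90, 0, 0) mm; same axes as the tray.
- tray_tail (a point): Middle of the tray's lower rear edge, tray frame (-90, 0, 0) mm; same axes as the tray.
- tray_grip (a point): Centre of the dark handle bar, tray frame (-25, 0, 110) mm; same axes as the tray.
- board: Wooden chopping board 230 x 340 x 21 mm, fixed. Origin: centre of its underside; its top is at z = 21 mm in its own frame; x (230 mm) points to the dock, 3 to 8 mm away, in line with the dock's x. It may be let up to 3 mm into the worktop: the step up to the sill is 8 to 11 mm.
- dock: Grey dock 220 x 190 x 41 mm, fixed. Origin: centre of underside; x is the way in, z up. Floor at 23 mm. Slick aluminium sill over x -110 to -100 mm, top 29 mm. Hood over x 40 to 110 mm, underside 36 mm, 152 mm wide inside, flared guides ahead. Tray home: its tail face against the sill's inner face, its origin at (-10, 0, 23) mm and axes as the dock's, nose at x = 80 mm.
- sill (a point): Middle of the sill's inner top edge, dock frame (-100, 0, 29) mm; same axes as the dock. Friction on the sill about 0.3, elsewhere 0.6, and the handle is high: while it is still behind the sill, dragging under load digs the nose in, so keep the load on the sill light. The dock takes up to 40 N of contact from the tray (all contacts added); more counts as forcing it.
- bumper: Black rubber bumper bar 120 mm wide under the hood. Origin: middle of its front face at floor height, dock (75, 0, 23) mm when free. It yields to +x by at most 10 mm: 3.2 N to start, 0.8 N more per mm (7.2 N at 5 mm, 11.2 N at its hard stop). The tail clears the sill only with the bumper pressed in more than 5 mm.
- salt_pot: White ceramic salt pot, 42 mm across, 77 mm high, loose, standing on the tray beside the stem; it tips if the tray is jerked. Origin: centre of its underside, z up.
- pepper_pot: Black ceramic pepper pot, 42 mm across, 77 mm high, loose, standing on the tray beside the stem; it tips if the tray is jerked. Origin: centre of its underside, z up.
- lemon: Yellow lemon, 71 x 53 x 51 mm, loose bystander on the worktop. Origin under its centre.
- mug: Blue-grey mug, 81 x 120 x 94 mm, loose bystander on the worktop. Origin under its centre.
- spice_jar: Glass spice jar with dark cap, 41 mm across, 105 mm high, loose bystander on the worktop. Origin: centre of its underside.
Things that resemble listed ones, but are neither listed nor needed, are in the scene too. Of the things that look like the tray, the larger one is meant.

How it is judged:
On the way, in this order (a step that is already met when the one before it is completed fails the run):
1. the nose is past the sill and the tray rests on the sill and on the board at once (x of tray_nose in the frame of sill above 0.005 m and contact force between tray and dock above 0.3 N and contact force between tray and board above 0.3 N), for 0.2 s.
2. the nose is under the hood and presses the bumper (z of tray_nose in the frame of dock below 0.034 m and contact force between tray and bumper above 2 N), for 0.2 s.
At the end, for the whole second after the job is handed in: The tray lies flat on the dock's floor (within 0.02 rad, tail within 2.5 mm of the floor), its tail behind the sill (origin 6 to 13 mm in front of the dock's centre, within 12 mm sideways), the bumper pressing on its nose, at rest and released; both pots stand on it within 0.15 rad of upright (x of tray in the frame of dock between -0.013 and -0.006 m and y of tray in the frame of dock between -0.012 and 0.012 m and z of tray_tail in the frame of dock below 0.0255 m and z of tray_nose in the frame of dock below 0.0265 m and angle between the z axis of tray and the z axis of dock, either way round below 0.02 rad and contact force between tray and bumper above 2 N and linear speed of tray below 0.01 m/s and angle between each of salt_pot, pepper_pot's own z axis and vertical below 0.15 rad and x of salt_pot in the frame of tray between -0.09 and 0.04 m and y of salt_pot in the frame of tray between -0.075 and 0.075 m and z of each of salt_pot, pepper_pot in the frame of tray below 0.02 m and x of pepper_pot in the frame of tray between -0.09 and 0.04 m and y of pepper_pot in the frame of tray between -0.075 and 0.075 m); the robot touches nothing.
It fails at once if the tray is carried: its nose or tail more than 15 mm above the top of the sill (z of any of tray_nose, tray_tail in the frame of sill above 0.015 m).
It fails at once if the bumper is pressed with more than 18 N (bottomed out) (contact force between tray and bumper above 18 N).
It fails at once if the tray is forced against the dock with more than 40 N (contact force between tray and dock above 40 N).
It fails at once if a pot leans more than 0.35 rad (angle between any of salt_pot, pepper_pot's own z axis and vertical above 0.35 rad).
It fails at once if a bystander is moved more than 15 mm (distance of any of lemon, mug, spice_jar from where it was at the start of the episode above 0.015 m).
It also fails if it takes over 72 s, if anything falls off the work surface, if the arm or the gripper's body presses on something with over 40 N, if the wrist force passes 120 N, or if a joint passes its speed limit or range.

## Working session

There is one attempt and no reset: what is moved stays moved. The work goes in short steps, Python scripts to look and compute and a tool call to move; the robot and the scene stay as the last step left them, time stands still between calls to the robot, and variables do not carry over. Pictures are saved under pics/ and viewed, at most 10 in all, crops included, and the job is handed in when it is done.

Besides the shell and the picture viewer there is one more tool, called after "Emit:" by a JSON object that holds its "api" and its "payload", one argument or row to a line. step_arm: Moves the arm, as the interface text tells. Its arguments: {"type":"object","properties":{"targets":{"type":"array"},"squeeze":{"type":"number"}},"required":["targets"]}

```bash
mkdir -p pics; python3 - <<'E'
from station import ctrl
import cv2,numpy as np,pickle
d={}
for n in("scene","top"):
    r=ctrl.get_image(n);d[n]=r;cv2.imwrite(f"pics/{n}0.png",r["img"][:,:,::-1])
    print(n,r["fx"],r["cx"],r["cy"],np.round(-cv2.Rodrigues(np.array(r["rvec"]))[0].T@np.array(r["tvec"]).ravel(),3))
pickle.dump(d,open("im0.pkl","wb"))
print(ctrl.get_obs())
E
```

```text
scene 611.1045198049393 319.7942603205568 232.3385662503231 [-0.043  0.94   1.201]
top 512.7191029345661 318.8833745104245 244.5279772164366 [ 0.414 -0.003  1.262]
{'t': 0.1, 'q': array([ 1.11502457e+00,  5.32837822e-02,  1.61415089e+00, -3.48256982e-05,
        1.47602487e+00, -1.19040700e-01]), 'dq': array([-0.0005603 , -0.0014354 , -0.00227601,  0.00010525, -0.00197241,
       -0.0005559 ]), 'effort': array([ 9.81442895e-05, -3.94905818e+01, -3.71362638e+01, -1.89361367e-04,
        3.90054789e-03, -4.66553900e-06]), 'tool_pos': array([0.20628283, 0.58937389, 0.23019381]), 'tool_rot': array([-5.26352024e-01, -3.09668113e+00,  2.82721531e-03]), 'contact_force': array([-0.62495759, -0.16061089, -0.43852389]), 'wrist_torque': array([ 0.00544014,  0.0163676 , -0.03611835]), 'grip_force': 0.0, 'opening': 0.08518757530969114}
```

View pics/scene0.png

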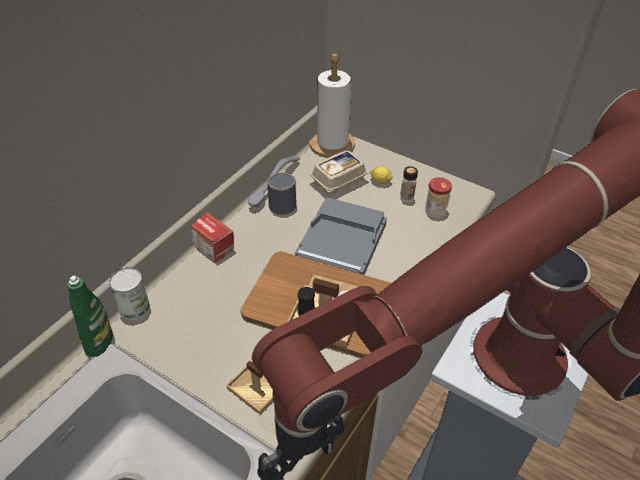

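View pics/top0.png

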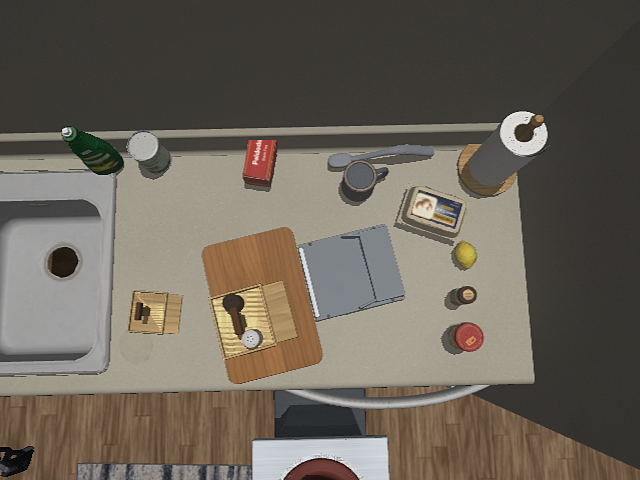

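The scene view shows the board (320,300), with the dock at (342,235). Top view: there are two tray-like things, at (245,320) on the board and at (155,313) on the worktop. The one at (245,320) is larger, stands on the board and carries both pots (black at (233,302), white at (252,340)), so it is the one meant. The dock is at (352,272), sill at (308,283). I'll confirm this in an enlarged crop.

```bash
python3 - <<'E'
import cv2
im=cv2.imread("pics/top0.png")[215:390,195:420]
cv2.imwrite("pics/crop0.png",cv2.resize(im,(774,602))[:600])
E
```

```text
(no output)
```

View pics/crop0.png

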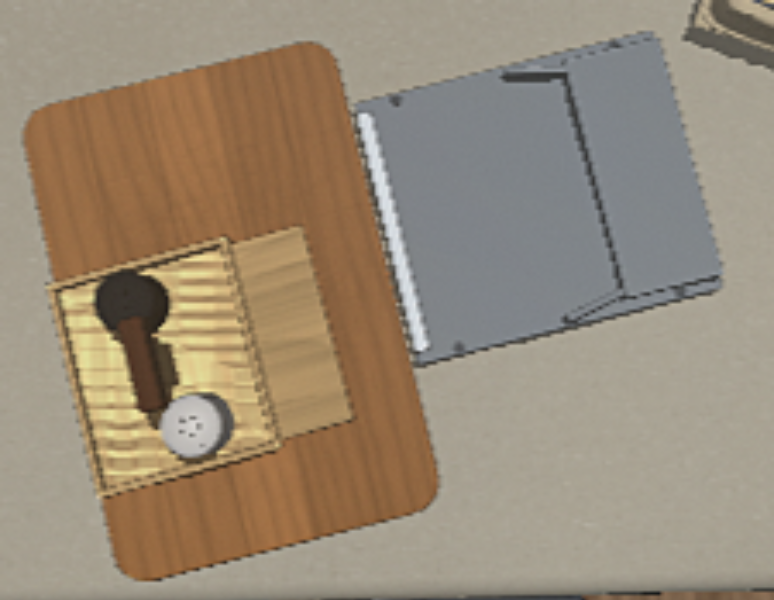

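The crop confirms the large tray with its tongue toward the dock. Tongue front corners are at crop (302,228) and (353,417), tail corners at (52,286) and (102,492), the handle bar at (143,362), and the sill strip from (365,115) to (422,350). The tray sits well to the side of the dock's axis. Next I'll measure these.

```bash
cat > h.py <<'E'
import cv2,numpy as np
def cast(r,uv,z):
    R=cv2.Rodrigues(np.array(r["rvec"],float))[0];t=np.array(r["tvec"],float).ravel()
    uv=np.atleast_2d(np.array(uv,float))
    d=np.c_[(uv[:,0]-r["cx"])/r["fx"],(uv[:,1]-r["cy"])/r["fy"],np.ones(len(uv))]@R
    c=-R.T@t
    return (c+d*((z-c[2])/d[:,2])[:,None])[:,:2]
def blob(m,box):
    k=np.zeros_like(m);x0,y0,x1,y1=box;k[y0:y1,x0:x1]=m[y0:y1,x0:x1]
    c=max(cv2.findContours(k,cv2.RETR_EXTERNAL,cv2.CHAIN_APPROX_NONE)[0],key=cv2.contourArea)
    return c[:,0,:]
def rect(r,c,z):
    p=cast(r,c,z).astype(np.float32)*1000
    return cv2.minAreaRect(p)
E
python3 - <<'E'
from h import *
import pickle
r=pickle.load(open("im0.pkl","rb"))["top"];im=r["img"];hsv=cv2.cvtColor(im,cv2.COLOR_RGB2HSV)
H,S,V=[hsv[...,i] for i in range(3)]
for n,p in dict(tongue=(285,305),board=(240,260),board2=(305,340),tray=(240,345),bar=(237,321),sill=(308,280),dock=(340,280),counter=(330,340),black=(232,300),salt=(252,336)).items(): print(n,p,hsv[p[1],p[0]])
u=lambda m:m.astype(np.uint8)*255
sill=blob(u((V>200)&(S<40)),(295,240,325,325));print("sill",rect(r,sill,.029))
dock=blob(u((H>95)&(H<125)&(S>15)&(V<190)),(295,215,410,325));print("dock",rect(r,dock,.041))
print("cand corners dock px",cv2.boxPoints(cv2.minAreaRect(dock)).round(1).tolist())
E
```

```text
tongue (285, 305) [ 18 106 169]
board (240, 260) [ 14 134 147]
board2 (305, 340) [ 14 139 147]
tray (240, 345) [ 19 105 196]
bar (237, 321) [ 12 130  90]
sill (308, 280) [105  14 225]
dock (340, 280) [109  15 136]
counter (330, 340) [ 21  32 166]
black (232, 300) [14 58 57]
salt (252, 336) [ 17   9 188]
sill ((518.213623046875, 17.939680099487305), (168.98532104492188, 6.252407073974609), 12.71329116821289)
dock ((539.8092651367188, -84.88473510742188), (185.82057189941406, 215.73500061035156), 12.941695213317871)
cand corners dock px [[298.5, 244.89999389648438], [386.5, 222.89999389648438], [405.20001220703125, 297.8999938964844], [317.20001220703125, 319.8999938964844]]
```

```bash
python3 - <<'E'
from h import *
import pickle
r=pickle.load(open("im0.pkl","rb"))["top"];im=r["img"];hsv=cv2.cvtColor(im,cv2.COLOR_RGB2HSV)
H,S,V=[hsv[...,i].astype(int) for i in range(3)]
u=lambda m:m.astype(np.uint8)*255
wood=u((H>=16)&(H<26)&(S>70)&(V>120))
wood=cv2.morphologyEx(wood,cv2.MORPH_OPEN,np.ones((3,3)))
c=blob(wood,(200,270,302,365))
# tongue: front edge = fit line through front pixels
P=cast(r,c,.0275)*1000
a=np.radians(-77.3);ex=np.array([np.cos(a),np.sin(a)]);ey=np.array([-ex[1],ex[0]])
D=np.array([539.8,-84.9])
L=np.c_[(P-D)@ex,(P-D)@ey]
print("dockframe x",L[:,0].min(),L[:,0].max())
m=L[:,0].max()
f=L[(L[:,0]>m-12)&(np.abs(L[:,1]-np.median(L[L[:,0]>m-12,1]))<50)]
print("front",np.polyfit(f[:,1],f[:,0],1), L[L[:,0]>m-12][:,1].min(),L[L[:,0]>m-12][:,1].max())
for s in(1,-1):
    k=[(L[(abs(L[:,0]-x)<2)][:,1]*s).max()*s for x in range(int(m-40),int(m-8),4) if (abs(L[:,0]-x)<2).any()]
    print("side",s,np.round(k,1))
print("whole rect",rect(r,c,.04))
bar=u((H<16)&(S>100)&(V>60)&(V<115))
b=blob(bar,(225,300,250,340));print("bar",rect(r,b,.1455),cv2.minAreaRect(b));
(q,sz,an)=rect(r,b,.1455);q=np.array(q)-D;print("bar in dock",q@ex,q@ey)
s=blob(u((S<25)&(V>150)),(235,320,270,355));q=np.array(rect(r,s,.105)[0]);print("salt",q,(q-D)@ex,(q-D)@ey,rect(r,s,.105)[1])
print((V[296:345,222:262]))
E
```

```text
dockframe x -277.374401739421 -162.76424460985243
front [-1.89719902e-02 -1.66590592e+02] -117.59398592291554 20.337382333033098
side 1 [19.7 19.1 20.3 19.1 20.3 19.7 19.2 20.3]
side -1 [-117.  -118.1 -118.7 -117.5 -118.1 -117.6 -115.9 -117. ]
whole rect ((441.6907043457031, 117.76158142089844), (145.04306030273438, 111.43696594238281), 14.534485816955566)
bar ((428.2841796875, 176.12213134765625), (57.8861083984375, 19.630596160888672), 18.546077728271484) ((235.30001831054688, 320.3999938964844), (26.879358291625977, 9.17060375213623), 71.56504821777344)
bar in dock -279.15243568500745 -51.402810082432694
salt [388.23394775 149.81820679] -262.2969401088996 -96.25601280091645 (35.55546569824219, 37.19287109375)
[[ 58 104 121 ... 175 177 153]
 [216 172  88 ... 167 170 137]
 [191 108  43 ... 203 206 208]
 ...
 [155 191 184 ...  73  74  75]
 [ 82 164 185 ...  68  87 170]
 [100 160 178 ...  64 138 192]]
```

Measured in the dock frame: the tray nose is at x≈-165, lateral offset y≈-49, yaw is near 0, and the grip point in the world is about (0.430, 0.177). Sill-to-dock-centre comes out at 105.0 mm (expected 105) and the bar at -279 against -280 from the nose, so the numbers agree. Moving above the handle.

Emit:
{"api": "step_arm", "payload": {
  "targets": [
    {"travel": [0.04, -0.07, 0], "angular": [0, 0, 0.07], "gripper": 1},
    {"travel": [0.08, -0.145, 0], "angular": [0, 0, 0.16], "gripper": 1},
    {"travel": [0.12, -0.22, 0], "angular": [0, 0, 0.25], "gripper": 1},
    {"travel": [0.16, -0.295, 0], "angular": [0, 0, 0.34], "gripper": 1},
    {"travel": [0.2, -0.37, 0], "angular": [0, 0, 0.43], "gripper": 1},
    {"travel": [0.24, -0.445, 0], "angular": [0, 0, 0.52], "gripper": 1},
    {"travel": [0.28, -0.52, 0], "angular": [0, 0, 0.61], "gripper": 1},
    {"travel": [0.32, -0.595, 0], "angular": [0, 0, 0.711], "gripper": 1},
    {"travel": [0.36, -0.66, 0], "angular": [0, 0, 0.711], "gripper": 1},
    {"travel": [0.371, -0.688, -0.01], "angular": [0, 0, 0.711], "gripper": 1}
  ]
}}

```text
t: 1.1
tool_pos: [0.4309, 0.174, 0.2259]
tool_rot: [-0.341, 3.121, -0.001]
contact_force: [0.1, 1.3, -0.7]
opening: 0.0853
grip_force: 0.0
```

Emit:
{"api": "step_arm", "payload": {
  "targets": [
    {"travel": [0, 0, 0], "angular": [0, 0, 0], "gripper": 1},
    {"travel": [0, 0, 0], "angular": [0, 0, 0], "gripper": 1},
    {"travel": [0, 0, 0], "angular": [0, 0, 0], "gripper": 1}
  ]
}}

```text
t: 1.4
tool_pos: [0.4287, 0.178, 0.2253]
tool_rot: [0.35, -3.122, -0.001]
contact_force: [0.1, -0.3, 0.4]
opening: 0.0854
grip_force: 0.0
```

```bash
python3 - <<'E'
from station import ctrl
import cv2
r=ctrl.get_image("wrist");cv2.imwrite("pics/w1.png",r["img"][:,:,::-1])
print(r["fx"],r["rvec"],r["tvec"]);o=ctrl.get_obs();print({k:o[k] for k in("t","q","tool_pos","tool_rot","contact_force")})
E
```

```text
334.1255525084232 [-1.84553154 -2.30989317 -0.31455608] [-0.07783401 -0.47333409  0.24970796]
{'t': 1.45, 'q': array([ 2.33116444e-01, -3.45306842e-01,  1.97983860e+00,  2.94241288e-04,
        1.50705006e+00, -1.56116740e+00]), 'tool_pos': array([0.42868436, 0.17813102, 0.2253787 ]), 'tool_rot': array([ 3.50291218e-01, -3.12197766e+00, -4.59919807e-04]), 'contact_force': array([0.2224368 , 0.55074776, 0.06677055])}
```

View pics/w1.png

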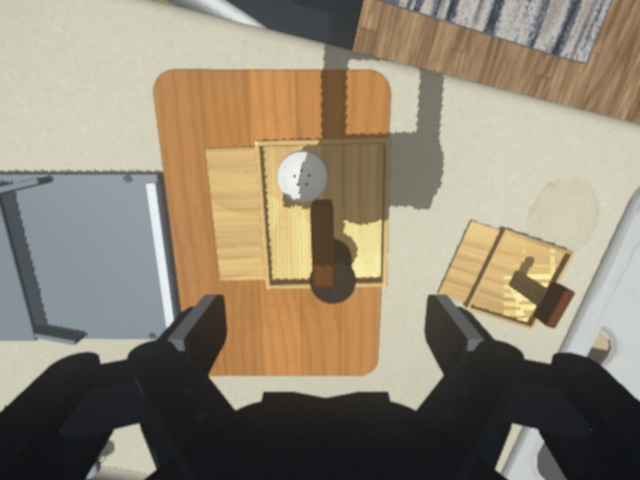

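The wrist view shows the bar at about (322,240), midway between the fingers (215,310) and (435,310). The tongue front edge runs (206,148)-(219,280), the tail rim (390,140)-(386,288), and the sill (152,185)-(170,320). I'll cross-check position and yaw from it.

```bash
python3 - <<'E'
from station import ctrl
from h import *
r=ctrl.get_image("wrist");im=r["img"]
hsv=cv2.cvtColor(im,cv2.COLOR_RGB2HSV);H,S,V=[hsv[...,i].astype(int) for i in range(3)]
u=lambda m:m.astype(np.uint8)*255
s=blob(u((V>190)&(S<45)),(140,175,180,330));R=rect(r,s,.029);print("sill",R)
a=np.radians(-77.3);ex=np.array([np.cos(a),np.sin(a)]);ey=np.array([-ex[1],ex[0]]);D=np.array([540.5,-84.7])
def pr(n,uv,z):
    p=cast(r,uv,z)*1000;print(n,p.round(1).tolist(),np.c_[(p-D)@ex,(p-D)@ey].round(1).tolist())
pr("front",[(206,148),(219,280)],.0275)
pr("side",[(206,148),(255,145)],.0275);pr("side2",[(219,280),(264,280)],.0275)
pr("rear rim",[(389,139),(386,288)],.0415)
pr("bar top ends",[(313,200),(332,200),(312,262),(334,262)],.1455)
pr("sillc",[cv2.minAreaRect(s)[0]],.029)
for y in range(196,300,8): print(y,[V[y,x] for x in range(304,344,2)])
E
```

```text
sill ((511.32769775390625, 15.416825294494629), (159.79405212402344, 9.720664978027344), 12.78313159942627)
front [[387.4, 47.9], [522.3, 79.4]] [[-163.0, -120.2], [-164.1, 18.3]]
side [[387.4, 47.9], [374.0, 94.2]] [[-163.0, -120.2], [-211.1, -123.1]]
side2 [[522.3, 79.4], [511.4, 127.3]] [[-164.1, 18.3], [-213.2, 18.2]]
rear rim [[340.6, 217.9], [485.8, 255.4]] [[-339.1, -128.5], [-343.8, 21.4]]
bar top ends [[396.2, 161.2], [393.4, 173.5], [439.0, 169.7], [435.6, 184.8]] [[-271.6, -86.7], [-284.2, -86.7], [-270.5, -43.1], [-285.9, -43.1]]
sillc [[506.3, 14.0]] [[-103.8, -11.7]]
196 [np.int64(140), np.int64(138), np.int64(137), np.int64(137), np.int64(135), np.int64(134), np.int64(128), np.int64(125), np.int64(134), np.int64(136), np.int64(124), np.int64(121), np.int64(122), np.int64(122), np.int64(126), np.int64(128), np.int64(125), np.int64(125), np.int64(121), np.int64(114)]
204 [np.int64(134), np.int64(125), np.int64(125), np.int64(118), np.int64(81), np.int64(80), np.int64(80), np.int64(78), np.int64(78), np.int64(77), np.int64(77), np.int64(77), np.int64(75), np.int64(73), np
[... 2617 characters left out ...]
.int64(112), np.int64(110), np.int64(100), np.int64(81), np.int64(78), np.int64(78), np.int64(75), np.int64(74)]
284 [np.int64(173), np.int64(175), np.int64(170), np.int64(113), np.int64(83), np.int64(102), np.int64(112), np.int64(114), np.int64(113), np.int64(110), np.int64(109), np.int64(109), np.int64(110), np.int64(111), np.int64(98), np.int64(81), np.int64(76), np.int64(76), np.int64(75), np.int64(77)]
292 [np.int64(190), np.int64(188), np.int64(183), np.int64(177), np.int64(143), np.int64(82), np.int64(77), np.int64(78), np.int64(76), np.int64(78), np.int64(77), np.int64(75), np.int64(74), np.int64(74), np.int64(76), np.int64(77), np.int64(75), np.int64(75), np.int64(75), np.int64(75)]
```

Everything agrees within about 2 mm. The TCP sits at dock (-281, -51) and the bar is at (-279, -51 to -55). Descending and gripping.

Emit:
{"api": "step_arm", "payload": {
  "targets": [
    {"travel": [0.0, -0.003, -0.03], "angular": [0, 0, 0], "gripper": 1},
    {"travel": [0, -0.003, -0.06], "angular": [0, 0, 0], "gripper": 1},
    {"travel": [0, -0.003, -0.09], "angular": [0, 0, 0], "gripper": 1},
    {"travel": [0, -0.003, -0.12], "angular": [0, 0, 0], "gripper": 1},
    {"travel": [0, -0.003, -0.145], "angular": [0, 0, 0], "gripper": 1},
    {"travel": [0, -0.003, -0.165], "angular": [0, 0, 0], "gripper": 1},
    {"travel": [0, -0.003, -0.18], "angular": [0, 0, 0], "gripper": 1},
    {"travel": [0, -0.003, -0.188], "angular": [0, 0, 0], "gripper": 1},
    {"travel": [0, -0.003, -0.188], "angular": [0, 0, 0], "gripper": 1}
  ]
}}

```text
t: 2.4
tool_pos: [0.4289, 0.1753, 0.112]
tool_rot: [0.347, -3.121, 0.0]
contact_force: [-0.4, -0.6, -0.2]
opening: 0.0852
grip_force: 0.0
```

Emit:
{"api": "step_arm", "payload": {
  "targets": [
    {"travel": [0, 0, 0], "angular": [0, 0, 0], "gripper": 0.6},
    {"travel": [0, 0, 0], "angular": [0, 0, 0], "gripper": 0.4},
    {"travel": [0, 0, 0], "angular": [0, 0, 0], "gripper": 0.35},
    {"travel": [0, 0, 0], "angular": [0, 0, 0], "gripper": 0.3},
    {"travel": [0, 0, 0], "angular": [0, 0, 0], "gripper": 0.25},
    {"travel": [0, 0, 0], "angular": [0, 0, 0], "gripper": 0.2},
    {"travel": [0, 0, 0], "angular": [0, 0, 0], "gripper": 0.15},
    {"travel": [0, 0, 0], "angular": [0, 0, 0], "gripper": 0.1},
    {"travel": [0, 0, 0], "angular": [0, 0, 0], "gripper": 0},
    {"travel": [0, 0, 0], "angular": [0, 0, 0], "gripper": 0}
  ],
  "squeeze": 60
}}

```text
t: 3.4
tool_pos: [0.4293, 0.1756, 0.1128]
tool_rot: [-0.347, 3.122, 0.001]
contact_force: [-0.4, 2.0, 1.9]
opening: 0.0155
grip_force: 59.8
```

Emit:
{"api": "step_arm", "payload": {
  "targets": [
    {"travel": [0, 0, 0], "angular": [0, 0, 0], "gripper": 0},
    {"travel": [0, 0, 0], "angular": [0, 0, 0], "gripper": 0},
    {"travel": [0, 0, 0], "angular": [0, 0, 0], "gripper": 0}
  ]
}}

```text
t: 3.7
tool_pos: [0.4293, 0.1756, 0.1128]
tool_rot: [-0.347, 3.122, 0.001]
contact_force: [-1.2, 3.2, 4.7]
opening: 0.0154
grip_force: 60.0
```

Gripped (opening 15.4 mm, bar 16 mm). Next I'll lift 4 mm and shift sideways 50 mm, gently.

Emit:
{"api": "step_arm", "payload": {
  "targets": [
    {"travel": [0, 0, 0.003], "angular": [0, 0, 0], "gripper": 0},
    {"travel": [0, 0, 0.006], "angular": [0, 0, 0], "gripper": 0},
    {"travel": [0.002, 0.0005, 0.007], "angular": [0, 0, 0], "gripper": 0},
    {"travel": [0.007, 0.0015, 0.007], "angular": [0, 0, 0], "gripper": 0},
    {"travel": [0.013, 0.003, 0.007], "angular": [0, 0, 0], "gripper": 0},
    {"travel": [0.019, 0.0043, 0.007], "angular": [0, 0, 0], "gripper": 0},
    {"travel": [0.025, 0.0056, 0.007], "angular": [0, 0, 0], "gripper": 0},
    {"travel": [0.031, 0.007, 0.007], "angular": [0, 0, 0], "gripper": 0},
    {"travel": [0.037, 0.0083, 0.007], "angular": [0, 0, 0], "gripper": 0},
    {"travel": [0.043, 0.0097, 0.007], "angular": [0, 0, 0], "gripper": 0}
  ]
}}

```text
t: 4.7
tool_pos: [0.4553, 0.1812, 0.1167]
tool_rot: [-0.347, 3.122, -0.0]
contact_force: [-0.6, -0.2, -6.5]
opening: 0.0154
grip_force: 58.8
```

Emit:
{"api": "step_arm", "payload": {
  "targets": [
    {"travel": [0.006, 0.0014, 0], "angular": [0, 0, 0], "gripper": 0},
    {"travel": [0.012, 0.0027, 0], "angular": [0, 0, 0], "gripper": 0},
    {"travel": [0.018, 0.004, 0], "angular": [0, 0, 0], "gripper": 0},
    {"travel": [0.024, 0.0054, 0], "angular": [0, 0, 0], "gripper": 0},
    {"travel": [0.03, 0.0068, 0], "angular": [0, 0, 0], "gripper": 0},
    {"travel": [0.035, 0.008, 0], "angular": [0, 0, 0], "gripper": 0},
    {"travel": [0.0383, 0.0086, 0], "angular": [0, 0, 0], "gripper": 0},
    {"travel": [0.0383, 0.0086, 0], "angular": [0, 0, 0], "gripper": 0},
    {"travel": [0.0383, 0.0086, 0], "angular": [0, 0, 0], "gripper": 0}
  ]
}}

```text
t: 5.6
tool_pos: [0.4778, 0.1862, 0.1166]
tool_rot: [0.347, -3.122, 0.0]
contact_force: [-0.1, -0.1, -6.1]
opening: 0.0151
grip_force: 58.7
```

```bash
python3 - <<'E'
from station import ctrl
import cv2,pickle,numpy as np
d={n:ctrl.get_image(n) for n in("scene","top","wrist")};pickle.dump(d,open("im1.pkl","wb"))
a=cv2.resize(d["top"]["img"][205:385,190:430],(640,480));b=d["wrist"]["img"]
cv2.imwrite("pics/c2.png",cv2.resize(np.hstack([a,b]),(800,300))[:,:,::-1])
o=ctrl.get_obs();print({k:o[k] for k in("t","tool_pos","tool_rot","contact_force","wrist_torque")})
E
```

```text
{'t': 5.75, 'tool_pos': array([0.47777968, 0.18623455, 0.11665619]), 'tool_rot': array([ 3.47437903e-01, -3.12221125e+00,  1.10606450e-05]), 'contact_force': array([-0.3539333 ,  0.0272141 , -5.35624333]), 'wrist_torque': array([0.03648484, 0.01581311, 0.01812861])}
```

View pics/c2.png

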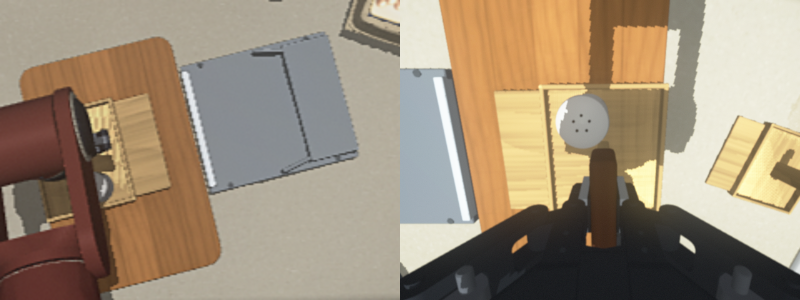

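The crop (top left, wrist right) shows the tray lifted and gripped, with its tongue now facing the sill. Tongue corners in crop are (150,95) and (170,188). Both pots are standing. Measuring the alignment next.

```bash
cat >> h.py <<'E'
A=np.radians(-77.3);ex=np.array([np.cos(A),np.sin(A)]);ey=np.array([-ex[1],ex[0]]);D=np.array([540.5,-84.7])
def dk(r,uv,z):
    p=cast(r,uv,z)*1000-D;return np.c_[p@ex,p@ey]
def masks(im):
    hsv=cv2.cvtColor(im,cv2.COLOR_RGB2HSV);H,S,V=[hsv[...,i].astype(int) for i in range(3)]
    u=lambda m:m.astype(np.uint8)*255
    return cv2.morphologyEx(u((H>=16)&(H<26)&(S>70)&(V>120)),cv2.MORPH_OPEN,np.ones((3,3))),u((V>200)&(S<40))
def tongue(r,box,z):
    L=dk(r,blob(masks(r["img"])[0],box),z);m=L[:,0].max()
    lo,hi=[],[]
    for x in np.arange(m-42,m-8,3):
        k=L[abs(L[:,0]-x)<2,1]
        if len(k)>1: lo.append([x,k.min()]);hi.append([x,k.max()])
    f=L[L[:,0]>m-10];c=np.median(f[:,1]);f=f[abs(f[:,1]-c)<50]
    print("front fit",np.polyfit(f[:,1],f[:,0],1).round(4),"max",m.round(1))
    for s in(lo,hi):
        s=np.array(s);print("side",np.polyfit(s[:,0],s[:,1],1)[0].round(3),np.median(s[:,1]).round(1),s[:,1].round(0).tolist())
E
python3 - <<'E'
from h import *
import pickle
d=pickle.load(open("im1.pkl","rb"))
r=d["top"];tongue(r,(262,255,300,325),.0315)
s=blob(masks(r["img"])[1],(290,240,325,325));q=dk(r,s,.029);print("sill",q.min(0),q.max(0))
r=d["wrist"];tongue(r,(460-320,140,230,340),.0315)
s=blob(masks(r["img"])[1],(40,110,130,360));q=dk(r,s,.029);print("sill wrist",q.min(0),q.max(0))
E
```

```text
front fit [-1.720000e-02 -1.644922e+02] max -162.7
side 0.026 -70.2 [-71.0, -70.0, -70.0, -71.0, -69.0, -70.0, -70.0, -69.0, -70.0, -70.0, -69.0, -70.0]
side 0.006 67.4 [67.0, 68.0, 68.0, 67.0, 66.0, 68.0, 67.0, 67.0, 68.0, 67.0, 67.0, 68.0]
sill [-110.5301504   -83.66905937] [-101.79945647   85.90368117]
front fit [-9.600000e-03 -1.622773e+02] max -161.1
side 0.014 -73.5 [-74.0, -74.0, -74.0, -74.0, -74.0, -73.0, -73.0, -74.0, -74.0, -74.0, -73.0, -73.0]
side 0.266 63.7 [60.0, 60.0, 60.0, 61.0, 62.0, 63.0, 65.0, 66.0, 67.0, 67.0, 67.0, 67.0]
sill wrist [-109.63233033  -86.06654716] [-99.06824409  84.53756955]
```

Both views say the tray is 2.5 mm to the −y side of the sill centre, with yaw about +0.012. The nose is about 63 mm short of the sill's inner edge. I'll correct that, pitch the nose up 0.05 rad and advance 70 mm.

Emit:
{"api": "step_arm", "payload": {
  "targets": [
    {"travel": [0.0005, 0.0001, 0.001], "angular": [-0.006, -0.0014, -0.002], "gripper": 0},
    {"travel": [0.001, 0.0002, 0.002], "angular": [-0.015, -0.0035, -0.004], "gripper": 0},
    {"travel": [0.002, 0.0004, 0.003], "angular": [-0.025, -0.006, -0.006], "gripper": 0},
    {"travel": [0.003, 0.0006, 0.004], "angular": [-0.035, -0.008, -0.008], "gripper": 0},
    {"travel": [0.0035, 0.0008, 0.005], "angular": [-0.045, -0.01, -0.01], "gripper": 0},
    {"travel": [0.0041, 0.0009, 0.005], "angular": [-0.055, -0.0125, -0.013], "gripper": 0},
    {"travel": [0.0041, 0.0009, 0.005], "angular": [-0.0621, -0.014, -0.015], "gripper": 0},
    {"travel": [0.0041, 0.0009, 0.005], "angular": [-0.0621, -0.014, -0.015], "gripper": 0}
  ]
}}

```text
t: 6.55
tool_pos: [0.4803, 0.187, 0.1196]
tool_rot: [-0.329, 3.118, -0.078]
contact_force: [0.7, 0.5, -5.7]
opening: 0.0152
grip_force: 58.7
```

Emit:
{"api": "step_arm", "payload": {
  "targets": [
    {"travel": [0.0007, -0.0033, 0], "angular": [0, 0, 0], "gripper": 0},
    {"travel": [0.0022, -0.0098, 0], "angular": [0, 0, 0], "gripper": 0},
    {"travel": [0.0037, -0.0163, 0], "angular": [0, 0, 0], "gripper": 0},
    {"travel": [0.0051, -0.0228, 0], "angular": [0, 0, 0], "gripper": 0},
    {"travel": [0.0066, -0.0293, 0], "angular": [0, 0, 0], "gripper": 0},
    {"travel": [0.0081, -0.0358, 0], "angular": [0, 0, 0], "gripper": 0},
    {"travel": [0.0095, -0.0423, 0], "angular": [0, 0, 0], "gripper": 0},
    {"travel": [0.011, -0.0488, 0], "angular": [0, 0, 0], "gripper": 0},
    {"travel": [0.0125, -0.0553, 0], "angular": [0, 0, 0], "gripper": 0},
    {"travel": [0.0139, -0.0618, 0], "angular": [0, 0, 0], "gripper": 0}
  ]
}}

```text
t: 7.55
tool_pos: [0.4888, 0.1494, 0.1197]
tool_rot: [-0.328, 3.118, -0.078]
contact_force: [0.1, 0.1, -7.0]
opening: 0.0152
grip_force: 58.7
```

Emit:
{"api": "step_arm", "payload": {
  "targets": [
    {"travel": [0.0015, -0.0065, 0], "angular": [0, 0, 0], "gripper": 0},
    {"travel": [0.0029, -0.013, 0], "angular": [0, 0, 0], "gripper": 0},
    {"travel": [0.0044, -0.0195, 0], "angular": [0, 0, 0], "gripper": 0},
    {"travel": [0.0059, -0.026, 0], "angular": [0, 0, 0], "gripper": 0},
    {"travel": [0.0073, -0.0325, 0], "angular": [0, 0, 0], "gripper": 0},
    {"travel": [0.0088, -0.039, 0], "angular": [0, 0, 0], "gripper": 0},
    {"travel": [0.0102, -0.0455, 0], "angular": [0, 0, 0], "gripper": 0},
    {"travel": [0.0115, -0.051, 0], "angular": [0, 0, 0], "gripper": 0},
    {"travel": [0.0117, -0.052, 0], "angular": [0, 0, 0], "gripper": 0},
    {"travel": [0.0117, -0.052, 0], "angular": [0, 0, 0], "gripper": 0}
  ]
}}

```text
t: 8.55
tool_pos: [0.4957, 0.1184, 0.1197]
tool_rot: [-0.328, 3.118, -0.078]
contact_force: [0.1, 0.1, -7.3]
opening: 0.0149
grip_force: 58.7
```

```bash
python3 - <<'E'
from station import ctrl
from h import *
import pickle
from scipy.spatial.transform import Rotation as R
d={n:ctrl.get_image(n) for n in("scene","top","wrist")};pickle.dump(d,open("im2.pkl","wb"))
a=cv2.resize(d["scene"]["img"][180:360,230:470],(640,480));b=d["wrist"]["img"]
cv2.imwrite("pics/c3.png",cv2.resize(np.hstack([a,b]),(800,300))[:,:,::-1])
o=ctrl.get_obs();print({k:o[k] for k in("t","tool_pos","contact_force","wrist_torque")},R.from_rotvec(o["tool_rot"]).as_matrix()[:,2])
E
```

```text
{'t': 8.7, 'tool_pos': array([0.49571785, 0.11864507, 0.11970969]), 'contact_force': array([ 0.14825502, -0.25700271, -5.37281007]), 'wrist_torque': array([ 0.19239179,  0.04790708, -0.06157586])} [ 0.0107224  -0.04871475 -0.99875518]
```

View pics/c3.png

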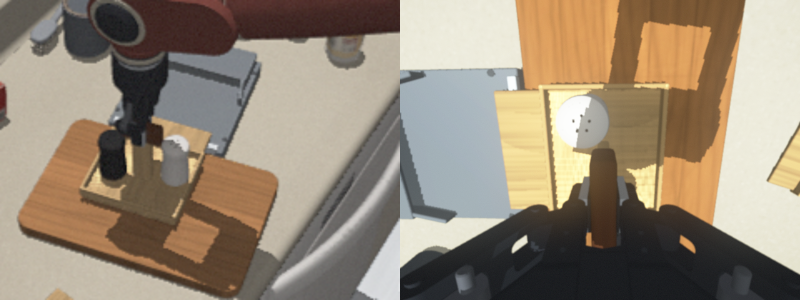

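The crop shows the tongue over the sill in the wrist view (front edge at crop x≈497, past the sill strip). Both pots are standing and the tail is low over the board. I'll lower slowly onto sill and board, watching the force.

Emit:
{"api": "step_arm", "payload": {
  "targets": [
    {"travel": [0, 0, -0.001], "angular": [0, 0, 0], "gripper": 0},
    {"travel": [0, 0, -0.002], "angular": [0, 0, 0], "gripper": 0},
    {"travel": [0, 0, -0.003], "angular": [0, 0, 0], "gripper": 0},
    {"travel": [0, 0, -0.003], "angular": [0, 0, 0], "gripper": 0},
    {"travel": [0, 0, -0.003], "angular": [0, 0, 0], "gripper": 0}
  ]
}}

```text
t: 9.2
tool_pos: [0.4957, 0.1185, 0.1179]
tool_rot: [-0.328, 3.118, -0.078]
contact_force: [-1.1, -0.5, -6.3]
opening: 0.0155
grip_force: 58.7
```

Emit:
{"api": "step_arm", "payload": {
  "targets": [
    {"travel": [0, 0, -0.001], "angular": [0, 0, 0], "gripper": 0},
    {"travel": [0, 0, -0.002], "angular": [0, 0, 0], "gripper": 0},
    {"travel": [0, 0, -0.002], "angular": [0, 0, 0], "gripper": 0},
    {"travel": [0, 0, -0.002], "angular": [0, 0, 0], "gripper": 0}
  ]
}}

```text
t: 9.6
tool_pos: [0.4957, 0.1185, 0.1167]
tool_rot: [-0.328, 3.118, -0.078]
contact_force: [0.2, 0.3, -6.3]
opening: 0.0156
grip_force: 58.8
```

Emit:
{"api": "step_arm", "payload": {
  "targets": [
    {"travel": [0, 0, -0.001], "angular": [0, 0, 0], "gripper": 0},
    {"travel": [0, 0, -0.001], "angular": [0, 0, 0], "gripper": 0},
    {"travel": [0, 0, -0.001], "angular": [0, 0, 0], "gripper": 0}
  ]
}}

```text
t: 9.9
tool_pos: [0.4959, 0.1185, 0.1164]
tool_rot: [-0.328, 3.117, -0.078]
contact_force: [-0.0, 0.7, -3.9]
opening: 0.015
grip_force: 58.9
```

```bash
cat > st.py <<'E'
from station import ctrl
from h import *
from scipy.spatial.transform import Rotation as R
o=ctrl.get_obs();z=R.from_rotvec(o["tool_rot"]).as_matrix()[:,2]
f=o["contact_force"];m=o["wrist_torque"];p=o["tool_pos"][:2]*1000-D
print("t",o["t"].__round__(2),"tcp dock x,y,z",(p@ex).round(1),(p@ey).round(1),(o["tool_pos"][2]*1e3).round(2),"pitchup",(z[:2]@ex).round(4),"F ex,ey,z",(f[:2]@ex).round(2),(f[:2]@ey).round(2),f[2].round(2),"M about ey",(m[:2]@ey).round(3),"grip",round(float(o["grip_force"]),1))
E
python3 st.py
```

```text
t 9.9 tcp dock x,y,z -208.1 1.2 116.38 pitchup 0.05 F ex,ey,z -0.73 0.16 -3.9 M about ey 0.127 grip 58.9
```

Emit:
{"api": "step_arm", "payload": {
  "targets": [
    {"travel": [0, 0, -0.0005], "angular": [0, 0, 0], "gripper": 0},
    {"travel": [0, 0, -0.0005], "angular": [0, 0, 0], "gripper": 0},
    {"travel": [0, 0, -0.0005], "angular": [0, 0, 0], "gripper": 0}
  ]
}}

```text
t: 10.2
tool_pos: [0.496, 0.1186, 0.1163]
tool_rot: [-0.328, 3.117, -0.078]
contact_force: [-1.7, 1.3, -1.3]
opening: 0.0154
grip_force: 59.2
```

```bash
python3 st.py
```

```text
t 10.2 tcp dock x,y,z -208.2 1.2 116.25 pitchup 0.05 F ex,ey,z -1.68 -1.33 -1.29 M about ey 0.084 grip 59.2
```

Emit:
{"api": "step_arm", "payload": {
  "targets": [
    {"travel": [0, 0, -0.0005], "angular": [0, 0, 0], "gripper": 0},
    {"travel": [0, 0, -0.0005], "angular": [0, 0, 0], "gripper": 0},
    {"travel": [0, 0, -0.0005], "angular": [0, 0, 0], "gripper": 0}
  ]
}}

```text
t: 10.5
tool_pos: [0.496, 0.1187, 0.1162]
tool_rot: [-0.328, 3.117, -0.078]
contact_force: [-1.9, 2.5, 1.2]
opening: 0.0154
grip_force: 59.6
```

```bash
python3 st.py
```

```text
t 10.5 tcp dock x,y,z -208.2 1.3 116.15 pitchup 0.0499 F ex,ey,z -2.83 -1.27 1.17 M about ey 0.093 grip 59.6
```

Emit:
{"api": "step_arm", "payload": {
  "targets": [
    {"travel": [0, 0, -0.0004], "angular": [-0.0025, -0.0005, 0], "gripper": 0},
    {"travel": [0, 0, -0.0008], "angular": [-0.005, -0.0011, 0], "gripper": 0},
    {"travel": [0, 0, -0.0008], "angular": [-0.005, -0.0011, 0], "gripper": 0}
  ]
}}

```text
t: 10.8
tool_pos: [0.4961, 0.1186, 0.1161]
tool_rot: [-0.328, 3.116, -0.084]
contact_force: [-3.9, 0.2, 5.6]
opening: 0.0151
grip_force: 60.3
```

```bash
python3 st.py; python3 st.py
```

```text
t 10.8 tcp dock x,y,z -208.1 1.4 116.11 pitchup 0.054 F ex,ey,z -1.01 -3.72 5.56 M about ey 0.375 grip 60.3
t 10.8 tcp dock x,y,z -208.1 1.4 116.11 pitchup 0.054 F ex,ey,z -1.01 -3.72 5.56 M about ey 0.375 grip 60.3
```

The tail contact shows up clearly (moment arm 65 mm), and the balance implies about 4 N on the sill. To be safe I'll load the nose side a bit as well and hold.

Emit:
{"api": "step_arm", "payload": {
  "targets": [
    {"travel": [0, 0, -0.0002], "angular": [0.0025, 0.0005, 0], "gripper": 0},
    {"travel": [0, 0, -0.0004], "angular": [0.005, 0.0011, 0], "gripper": 0},
    {"travel": [0, 0, -0.0004], "angular": [0.005, 0.0011, 0], "gripper": 0},
    {"travel": [0, 0, -0.0004], "angular": [0.005, 0.0011, 0], "gripper": 0}
  ]
}}

```text
t: 11.2
tool_pos: [0.4961, 0.1187, 0.1161]
tool_rot: [-0.328, 3.117, -0.078]
contact_force: [-5.1, 1.6, 6.5]
opening: 0.0153
grip_force: 60.5
```

```bash
python3 st.py
```

```text
t 11.2 tcp dock x,y,z -208.2 1.4 116.13 pitchup 0.05 F ex,ey,z -2.72 -4.63 6.54 M about ey 0.267 grip 60.5
```

Both contacts are confirmed (about 6 N each). I'll lift slightly (about 2 mm off the sill) and glide forward while levelling the tray.

Emit:
{"api": "step_arm", "payload": {
  "targets": [
    {"travel": [0, 0, 0.001], "angular": [0, 0, 0], "gripper": 0},
    {"travel": [0, 0, 0.002], "angular": [0, 0, 0], "gripper": 0},
    {"travel": [0, 0, 0.003], "angular": [0, 0, 0], "gripper": 0},
    {"travel": [0, 0, 0.004], "angular": [0, 0, 0], "gripper": 0},
    {"travel": [0, 0, 0.005], "angular": [0, 0, 0], "gripper": 0},
    {"travel": [0, 0, 0.0058], "angular": [0, 0, 0], "gripper": 0},
    {"travel": [0, 0, 0.0058], "angular": [0, 0, 0], "gripper": 0}
  ]
}}

```text
t: 11.9
tool_pos: [0.4951, 0.1183, 0.1173]
tool_rot: [-0.328, 3.12, -0.078]
contact_force: [0.2, -0.4, -6.0]
opening: 0.0149
grip_force: 58.7
```

Emit:
{"api": "step_arm", "payload": {
  "targets": [
    {"travel": [0.0008, -0.0035, 0.0006], "angular": [0.001, 0.0002, 0], "gripper": 0},
    {"travel": [0.0019, -0.0085, 0.0012], "angular": [0.0035, 0.0008, 0], "gripper": 0},
    {"travel": [0.003, -0.0135, 0.0017], "angular": [0.0065, 0.0015, 0], "gripper": 0},
    {"travel": [0.0042, -0.0185, 0.0021], "angular": [0.0095, 0.0021, 0], "gripper": 0},
    {"travel": [0.0053, -0.0235, 0.0025], "angular": [0.0122, 0.0027, 0], "gripper": 0},
    {"travel": [0.0064, -0.0285, 0.0029], "angular": [0.0147, 0.0033, 0], "gripper": 0},
    {"travel": [0.0075, -0.0335, 0.0033], "angular": [0.0172, 0.0039, 0], "gripper": 0},
    {"travel": [0.0087, -0.0385, 0.0036], "angular": [0.0197, 0.0045, 0], "gripper": 0},
    {"travel": [0.0098, -0.0435, 0.0039], "angular": [0.0222, 0.005, 0], "gripper": 0},
    {"travel": [0.011, -0.0488, 0.0042], "angular": [0.0248, 0.0056, 0], "gripper": 0}
  ]
}}

```text
t: 12.9
tool_pos: [0.5024, 0.089, 0.1208]
tool_rot: [-0.329, 3.121, -0.047]
contact_force: [-1.0, -0.0, -6.4]
opening: 0.0153
grip_force: 58.7
```

```bash
python3 st.py
```

```text
t 12.9 tcp dock x,y,z -177.8 1.0 120.8 pitchup 0.0299 F ex,ey,z -0.2 -1.02 -6.43 M about ey 0.107 grip 58.7
```

Emit:
{"api": "step_arm", "payload": {
  "targets": [
    {"travel": [0.0011, -0.0049, 0.0003], "angular": [0.0025, 0.0006, 0], "gripper": 0},
    {"travel": [0.0022, -0.0098, 0.0006], "angular": [0.005, 0.0011, 0], "gripper": 0},
    {"travel": [0.0033, -0.0146, 0.0009], "angular": [0.0074, 0.0017, 0], "gripper": 0},
    {"travel": [0.0044, -0.0195, 0.0011], "angular": [0.0099, 0.0022, 0], "gripper": 0},
    {"travel": [0.0055, -0.0244, 0.0013], "angular": [0.0124, 0.0028, 0], "gripper": 0},
    {"travel": [0.0066, -0.0293, 0.0015], "angular": [0.0149, 0.0034, 0], "gripper": 0},
    {"travel": [0.0077, -0.0342, 0.0017], "angular": [0.0174, 0.0039, 0], "gripper": 0},
    {"travel": [0.0088, -0.039, 0.0018], "angular": [0.0198, 0.0045, 0], "gripper": 0},
    {"travel": [0.0099, -0.0439, 0.0019], "angular": [0.0223, 0.005, 0], "gripper": 0},
    {"travel": [0.011, -0.0488, 0.002], "angular": [0.0248, 0.0056, 0], "gripper": 0}
  ]
}}

```text
t: 13.9
tool_pos: [0.509, 0.0597, 0.122]
tool_rot: [-0.329, 3.123, -0.016]
contact_force: [-0.0, 0.2, -5.7]
opening: 0.0149
grip_force: 58.7
```

Emit:
{"api": "step_arm", "payload": {
  "targets": [
    {"travel": [0.0011, -0.0049, 0.0002], "angular": [0.0025, 0.0006, 0], "gripper": 0},
    {"travel": [0.0022, -0.0098, 0.0003], "angular": [0.005, 0.0011, 0], "gripper": 0},
    {"travel": [0.0033, -0.0146, 0.0005], "angular": [0.0074, 0.0017, 0], "gripper": 0},
    {"travel": [0.0044, -0.0195, 0.0006], "angular": [0.0099, 0.0022, 0], "gripper": 0},
    {"travel": [0.0055, -0.0244, 0.0008], "angular": [0.0124, 0.0028, 0], "gripper": 0},
    {"travel": [0.0066, -0.0293, 0.0009], "angular": [0.0149, 0.0034, 0], "gripper": 0},
    {"travel": [0.0077, -0.0342, 0.001], "angular": [0.0174, 0.0039, 0], "gripper": 0},
    {"travel": [0.0088, -0.039, 0.0011], "angular": [0.0198, 0.0045, 0], "gripper": 0},
    {"travel": [0.0099, -0.0435, 0.0012], "angular": [0.0223, 0.005, 0], "gripper": 0},
    {"travel": [0.011, -0.0488, 0.0012], "angular": [0.0248, 0.0056, 0], "gripper": 0}
  ]
}}

```text
t: 14.9
tool_pos: [0.5156, 0.0305, 0.1227]
tool_rot: [0.329, -3.123, -0.016]
contact_force: [-0.1, -0.0, -5.7]
opening: 0.0152
grip_force: 58.7
```

Emit:
{"api": "step_arm", "payload": {
  "targets": [
    {"travel": [0.0011, -0.0049, 0], "angular": [0.0025, 0.0006, 0], "gripper": 0},
    {"travel": [0.0022, -0.0098, -0.0001], "angular": [0.005, 0.0011, 0], "gripper": 0},
    {"travel": [0.0033, -0.0146, -0.0002], "angular": [0.0074, 0.0017, 0], "gripper": 0},
    {"travel": [0.0044, -0.0195, -0.0004], "angular": [0.0099, 0.0022, 0], "gripper": 0},
    {"travel": [0.0055, -0.0244, -0.0006], "angular": [0.0124, 0.0028, 0], "gripper": 0},
    {"travel": [0.0066, -0.0293, -0.0008], "angular": [0.0149, 0.0034, 0], "gripper": 0},
    {"travel": [0.0077, -0.0342, -0.001], "angular": [0.0174, 0.0039, 0], "gripper": 0},
    {"travel": [0.0088, -0.039, -0.0012], "angular": [0.0198, 0.0045, 0], "gripper": 0},
    {"travel": [0.0098, -0.0435, -0.0013], "angular": [0.0223, 0.005, 0], "gripper": 0},
    {"travel": [0.0103, -0.0455, -0.0013], "angular": [0.0248, 0.0056, 0], "gripper": 0}
  ]
}}

```text
t: 15.9
tool_pos: [0.5218, 0.0031, 0.1219]
tool_rot: [0.328, -3.12, -0.047]
contact_force: [-0.1, 0.6, -6.0]
opening: 0.0153
grip_force: 58.7
```

Emit:
{"api": "step_arm", "payload": {
  "targets": [
    {"travel": [0, 0, 0], "angular": [0, 0, 0], "gripper": 0},
    {"travel": [0, 0, 0], "angular": [0, 0, 0], "gripper": 0}
  ]
}}

```text
t: 16.1
tool_pos: [0.5217, 0.0034, 0.1219]
tool_rot: [0.329, -3.12, -0.047]
contact_force: [-0.2, 0.1, -6.3]
opening: 0.0149
grip_force: 58.6
```

```bash
python3 st.py; python3 - <<'E'
from station import ctrl
from h import *
import pickle
d={n:ctrl.get_image(n) for n in("scene","top","wrist")};pickle.dump(d,open("im3.pkl","wb"))
a=d["scene"]["img"][155:335,245:485];a=cv2.resize(a,(640,480));b=d["wrist"]["img"]
cv2.imwrite("pics/c4.png",cv2.resize(np.hstack([a,b]),(800,300))[:,:,::-1])
E
```

```text
t 16.1 tcp dock x,y,z -90.1 1.0 121.92 pitchup -0.03 F ex,ey,z -0.17 -0.18 -6.27 M about ey -0.047 grip 58.6
```

View pics/c4.png

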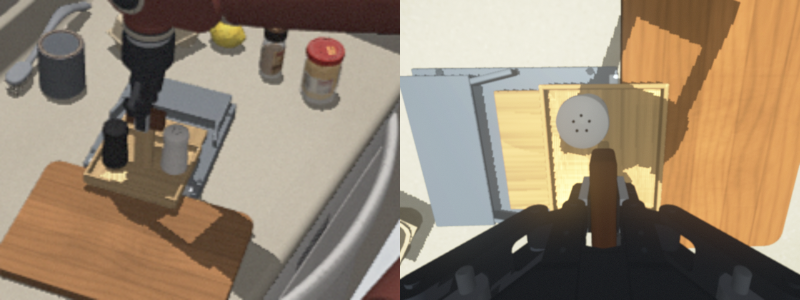

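The crop shows the tray over the dock. In the wrist half, the tongue front edge runs (495,92)-(505,210) just ahead of the hood edge (468,75)-(497,225), with the guides at top (495,77) and bottom (507,218). The pots are upright. Checking lateral clearance numerically.

```bash
python3 - <<'E'
from h import *
import pickle
d=pickle.load(open("im3.pkl","rb"))
r=d["wrist"];tongue(r,(140,130,225,345),.0335)
a=r["img"][95:385,60:260];cv2.imwrite("pics/c5.png",cv2.resize(a,(400,580))[:,:,::-1])
E
```

```text
front fit [1.20000e-03 2.19363e+01] max 22.4
side 0.008 -70.8 [-71.0, -71.0, -71.0, -71.0, -71.0, -71.0, -71.0, -71.0, -71.0, -71.0, -71.0, -71.0]
side 0.866 64.5 [19.0, 52.0, 63.0, 63.0, 63.0, 64.0, 65.0, 66.0, 68.0, 68.0, 67.0, 67.0]
```

View pics/c5.png

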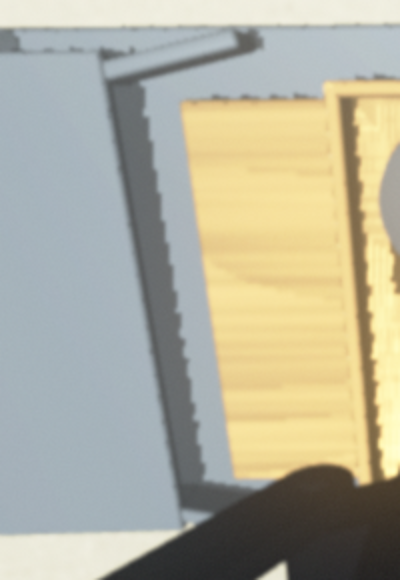

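```bash
python3 - <<'E'
from h import *
import pickle
r=pickle.load(open("im3.pkl","rb"))["wrist"]
print("hood inner corners z41",dk(r,[(112.5,136),(151,338.5)],.041).round(1))
print("z38",dk(r,[(112.5,136),(151,338.5)],.038).round(1))
print("dock outer corners z41",dk(r,[(111,121),(151,357)],.041).round(1))
E
```

```text
hood inner corners z41 [[ 40.7 -76.5]
 [ 38.3  66.3]]
z38 [[ 42.4 -76.6]
 [ 40.   68.1]]
dock outer corners z41 [[ 40.1 -85.3]
 [ 40.7  82. ]]
```

Measured: the tongue (-71..+68) sits centred in the hood mouth, with about 5.5 mm clearance on the −y side, so it's aligned. Sliding in along the tray's tilted axis.

Emit:
{"api": "step_arm", "payload": {
  "targets": [
    {"travel": [0.0008, -0.0037, -0.0001], "angular": [0, 0, 0], "gripper": 0},
    {"travel": [0.0017, -0.0075, -0.0002], "angular": [0, 0, 0], "gripper": 0},
    {"travel": [0.0025, -0.0112, -0.0003], "angular": [0, 0, 0], "gripper": 0},
    {"travel": [0.0034, -0.015, -0.0005], "angular": [0, 0, 0], "gripper": 0},
    {"travel": [0.0042, -0.0187, -0.0006], "angular": [0, 0, 0], "gripper": 0},
    {"travel": [0.0051, -0.0225, -0.0007], "angular": [0, 0, 0], "gripper": 0},
    {"travel": [0.0059, -0.0262, -0.0008], "angular": [0, 0, 0], "gripper": 0},
    {"travel": [0.0068, -0.03, -0.0009], "angular": [0, 0, 0], "gripper": 0},
    {"travel": [0.0076, -0.0337, -0.001], "angular": [0, 0, 0], "gripper": 0},
    {"travel": [0.0084, -0.0374, -0.0012], "angular": [0, 0, 0], "gripper": 0}
  ]
}}

```text
t: 17.25
tool_pos: [0.5268, -0.0192, 0.1212]
tool_rot: [0.329, -3.12, -0.046]
contact_force: [0.9, 0.2, -5.5]
opening: 0.0157
grip_force: 58.7
```

Emit:
{"api": "step_arm", "payload": {
  "targets": [
    {"travel": [0.0008, -0.0037, -0.0001], "angular": [0, 0, 0], "gripper": 0},
    {"travel": [0.0017, -0.0075, -0.0002], "angular": [0, 0, 0], "gripper": 0},
    {"travel": [0.0025, -0.0112, -0.0003], "angular": [0, 0, 0], "gripper": 0},
    {"travel": [0.0034, -0.015, -0.0005], "angular": [0, 0, 0], "gripper": 0},
    {"travel": [0.0042, -0.0187, -0.0006], "angular": [0, 0, 0], "gripper": 0},
    {"travel": [0.0051, -0.0225, -0.0007], "angular": [0, 0, 0], "gripper": 0},
    {"travel": [0.0059, -0.0262, -0.0008], "angular": [0, 0, 0], "gripper": 0},
    {"travel": [0.0068, -0.03, -0.0009], "angular": [0, 0, 0], "gripper": 0},
    {"travel": [0.0076, -0.0337, -0.001], "angular": [0, 0, 0], "gripper": 0},
    {"travel": [0.0084, -0.0374, -0.0012], "angular": [0, 0, 0], "gripper": 0}
  ]
}}

```text
t: 18.25
tool_pos: [0.5318, -0.0417, 0.1205]
tool_rot: [0.329, -3.12, -0.047]
contact_force: [-0.4, 0.1, -5.9]
opening: 0.0151
grip_force: 58.7
```

```bash
python3 st.py
```

```text
t 18.25 tcp dock x,y,z -43.9 1.0 120.47 pitchup -0.0299 F ex,ey,z -0.22 -0.33 -5.88 M about ey -0.033 grip 58.7
```

Emit:
{"api": "step_arm", "payload": {
  "targets": [
    {"travel": [0.0007, -0.0033, -0.0001], "angular": [0, 0, 0], "gripper": 0},
    {"travel": [0.0015, -0.0065, -0.0002], "angular": [0, 0, 0], "gripper": 0},
    {"travel": [0.0022, -0.0098, -0.0003], "angular": [0, 0, 0], "gripper": 0},
    {"travel": [0.0029, -0.013, -0.0004], "angular": [0, 0, 0], "gripper": 0},
    {"travel": [0.0029, -0.013, -0.0004], "angular": [0, 0, 0], "gripper": 0}
  ]
}}

```text
t: 18.75
tool_pos: [0.5334, -0.0487, 0.1203]
tool_rot: [0.328, -3.12, -0.049]
contact_force: [-0.7, 2.1, -4.7]
opening: 0.0153
grip_force: 59.0
```

```bash
python3 st.py
```

```text
t 18.75 tcp dock x,y,z -36.7 1.0 120.29 pitchup -0.0318 F ex,ey,z -2.19 -0.22 -4.69 M about ey 0.723 grip 59.0
```

Emit:
{"api": "step_arm", "payload": {
  "targets": [
    {"travel": [0.0004, -0.0016, 0], "angular": [0, 0, 0], "gripper": 0},
    {"travel": [0.0007, -0.0033, -0.0001], "angular": [0, 0, 0], "gripper": 0},
    {"travel": [0.0007, -0.0033, -0.0001], "angular": [0, 0, 0], "gripper": 0}
  ]
}}

```text
t: 19.05
tool_pos: [0.5339, -0.0508, 0.1202]
tool_rot: [0.329, -3.12, -0.048]
contact_force: [-1.2, 4.7, -4.0]
opening: 0.0155
grip_force: 59.0
```

```bash
python3 st.py
```

```text
t 19.05 tcp dock x,y,z -34.5 1.0 120.24 pitchup -0.0311 F ex,ey,z -4.86 -0.14 -3.98 M about ey 1.069 grip 59.0
```

Emit:
{"api": "step_arm", "payload": {
  "targets": [
    {"travel": [0.0004, -0.0016, 0], "angular": [0, 0, 0], "gripper": 0},
    {"travel": [0.0007, -0.0033, -0.0001], "angular": [0, 0, 0], "gripper": 0},
    {"travel": [0.0011, -0.0049, -0.0001], "angular": [0, 0, 0], "gripper": 0},
    {"travel": [0.0015, -0.0065, -0.0002], "angular": [0, 0, 0], "gripper": 0},
    {"travel": [0.0015, -0.0065, -0.0002], "angular": [0, 0, 0], "gripper": 0}
  ]
}}

```text
t: 19.55
tool_pos: [0.5348, -0.0541, 0.1204]
tool_rot: [0.329, -3.12, -0.051]
contact_force: [-3.3, 7.5, -1.5]
opening: 0.015
grip_force: 59.3
```

```bash
python3 st.py
```

```text
t 19.55 tcp dock x,y,z -31.1 1.1 120.42 pitchup -0.0325 F ex,ey,z -8.05 -1.61 -1.46 M about ey 1.487 grip 59.3
```

Emit:
{"api": "step_arm", "payload": {
  "targets": [
    {"travel": [0, 0, 0.0005], "angular": [0, 0, 0], "gripper": 0},
    {"travel": [0.0004, -0.0016, 0.0008], "angular": [0, 0, 0], "gripper": 0},
    {"travel": [0.0008, -0.0034, 0.0008], "angular": [0, 0, 0], "gripper": 0},
    {"travel": [0.0008, -0.0034, 0.0008], "angular": [0, 0, 0], "gripper": 0}
  ]
}}

```text
t: 19.95
tool_pos: [0.5351, -0.0557, 0.1208]
tool_rot: [0.329, -3.12, -0.052]
contact_force: [-2.1, 8.7, -1.8]
opening: 0.0154
grip_force: 59.3
```

```bash
python3 st.py
```

```text
t 19.95 tcp dock x,y,z -29.5 1.1 120.75 pitchup -0.0336 F ex,ey,z -8.98 -0.14 -1.77 M about ey 1.861 grip 59.3
```

The bumper is pressed about 7 mm by both force (9.0 N) and travel, so step 2 is met. Now I'll let the tail down by rotating about the nose.

Emit:
{"api": "step_arm", "payload": {
  "targets": [
    {"travel": [-0.0001, 0.0006, -0.0008], "angular": [-0.005, -0.0011, 0], "gripper": 0},
    {"travel": [-0.0003, 0.0012, -0.0016], "angular": [-0.01, -0.0022, 0], "gripper": 0},
    {"travel": [-0.0004, 0.0018, -0.0023], "angular": [-0.015, -0.0034, 0], "gripper": 0},
    {"travel": [-0.0006, 0.0024, -0.0031], "angular": [-0.02, -0.0045, 0], "gripper": 0},
    {"travel": [-0.0006, 0.0024, -0.0031], "angular": [-0.02, -0.0045, 0], "gripper": 0}
  ]
}}

```text
t: 20.45
tool_pos: [0.5347, -0.0541, 0.1189]
tool_rot: [0.329, -3.122, -0.027]
contact_force: [-3.1, 8.6, -1.8]
opening: 0.0154
grip_force: 59.4
```

```bash
python3 st.py
```

```text
t 20.45 tcp dock x,y,z -31.1 1.1 118.9 pitchup -0.0173 F ex,ey,z -9.05 -1.09 -1.76 M about ey 1.751 grip 59.4
```

Emit:
{"api": "step_arm", "payload": {
  "targets": [
    {"travel": [-0.0001, 0.0006, -0.0008], "angular": [-0.005, -0.0011, 0], "gripper": 0},
    {"travel": [-0.0003, 0.0012, -0.0016], "angular": [-0.01, -0.0022, 0], "gripper": 0},
    {"travel": [-0.0004, 0.0018, -0.0023], "angular": [-0.015, -0.0034, 0], "gripper": 0},
    {"travel": [-0.0005, 0.0022, -0.0029], "angular": [-0.019, -0.0043, 0], "gripper": 0},
    {"travel": [-0.0005, 0.0022, -0.0029], "angular": [-0.019, -0.0043, 0], "gripper": 0}
  ]
}}

```text
t: 20.95
tool_pos: [0.5344, -0.0528, 0.1171]
tool_rot: [0.329, -3.124, -0.003]
contact_force: [-2.2, 8.1, -2.0]
opening: 0.0151
grip_force: 59.4
```

```bash
python3 st.py
```

```text
t 20.95 tcp dock x,y,z -32.4 1.1 117.14 pitchup -0.002 F ex,ey,z -8.36 -0.42 -1.99 M about ey 1.818 grip 59.4
```

Emit:
{"api": "step_arm", "payload": {
  "targets": [
    {"travel": [0, 0, -0.001], "angular": [-0.001, 0, 0], "gripper": 0},
    {"travel": [0, 0, -0.002], "angular": [-0.002, -0.0005, 0], "gripper": 0},
    {"travel": [0, 0, -0.002], "angular": [-0.002, -0.0005, 0], "gripper": 0}
  ]
}}

```text
t: 21.25
tool_pos: [0.5345, -0.0529, 0.1159]
tool_rot: [0.329, -3.124, -0.001]
contact_force: [-1.9, 7.0, -1.6]
opening: 0.0155
grip_force: 59.4
```

```bash
python3 st.py
```

```text
t 21.25 tcp dock x,y,z -32.4 1.1 115.94 pitchup -0.0004 F ex,ey,z -7.26 -0.31 -1.62 M about ey 1.833 grip 59.4
```

Emit:
{"api": "step_arm", "payload": {
  "targets": [
    {"travel": [0, 0, -0.0005], "angular": [0, 0, 0], "gripper": 0},
    {"travel": [0, 0, -0.001], "angular": [0, 0, 0], "gripper": 0},
    {"travel": [0, 0, -0.001], "angular": [0, 0, 0], "gripper": 0}
  ]
}}

```text
t: 21.55
tool_pos: [0.5345, -0.0527, 0.1158]
tool_rot: [0.329, -3.124, -0.001]
contact_force: [-4.1, 9.8, 1.5]
opening: 0.0151
grip_force: 59.7
```

```bash
python3 st.py
```

```text
t 21.55 tcp dock x,y,z -32.5 1.2 115.8 pitchup -0.0007 F ex,ey,z -10.47 -1.82 1.47 M about ey 1.825 grip 59.7
```

Emit:
{"api": "step_arm", "payload": {
  "targets": [
    {"travel": [0, 0, 0.0004], "angular": [0, 0, 0], "gripper": 0},
    {"travel": [-0.0002, 0.0008, 0.0004], "angular": [0, 0, 0], "gripper": 0},
    {"travel": [-0.0004, 0.0016, 0.0004], "angular": [0, 0, 0], "gripper": 0},
    {"travel": [-0.0006, 0.0024, 0.0004], "angular": [0, 0, 0], "gripper": 0},
    {"travel": [-0.0006, 0.0024, 0.0004], "angular": [0, 0, 0], "gripper": 0}
  ]
}}

```text
t: 22.05
tool_pos: [0.5342, -0.0518, 0.1157]
tool_rot: [-0.329, 3.124, -0.001]
contact_force: [-2.3, 7.0, -1.6]
opening: 0.0151
grip_force: 59.5
```

```bash
python3 st.py; python3 - <<'E'
from station import ctrl
from h import *
import pickle
d={n:ctrl.get_image(n) for n in("scene","top","wrist")};pickle.dump(d,open("im4.pkl","wb"))
a=cv2.resize(d["scene"]["img"][125:275,270:470],(640,480));b=d["wrist"]["img"]
cv2.imwrite("pics/c6.png",cv2.resize(np.hstack([a,b]),(800,300))[:,:,::-1])
E
```

```text
t 22.05 tcp dock x,y,z -33.5 1.1 115.69 pitchup 0.0006 F ex,ey,z -7.31 -0.71 -1.58 M about ey 1.516 grip 59.5
```

View pics/c6.png

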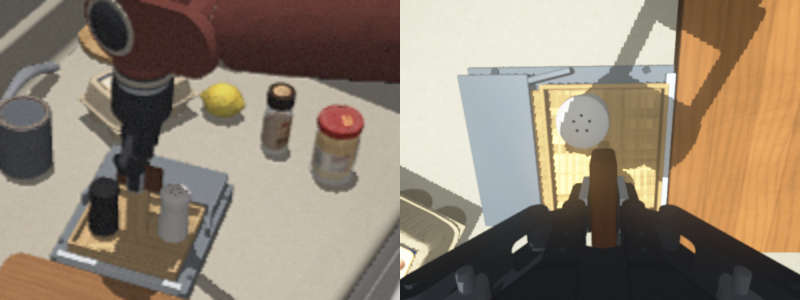

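The crop shows the tray lying in the dock with its tail in front of the bright sill strip (wrist half x≈668). The nose is under the hood and the pots are standing. Releasing gently and retreating straight up.

Emit:
{"api": "step_arm", "payload": {
  "targets": [
    {"travel": [0, 0, 0], "angular": [0, 0, 0], "gripper": 0},
    {"travel": [0, 0, 0], "angular": [0, 0, 0], "gripper": 0},
    {"travel": [0, 0, 0], "angular": [0, 0, 0], "gripper": 0.2},
    {"travel": [0, 0, 0], "angular": [0, 0, 0], "gripper": 0.3},
    {"travel": [0, 0, 0], "angular": [0, 0, 0], "gripper": 0.4},
    {"travel": [0, 0, 0], "angular": [0, 0, 0], "gripper": 0.5},
    {"travel": [0, 0, 0], "angular": [0, 0, 0], "gripper": 0.55},
    {"travel": [0, 0, 0], "angular": [0, 0, 0], "gripper": 0.55},
    {"travel": [0, 0, 0], "angular": [0, 0, 0], "gripper": 0.55}
  ],
  "squeeze": 20
}}

```text
t: 23.1
tool_pos: [0.5344, -0.0532, 0.1155]
tool_rot: [-0.329, 3.124, -0.005]
contact_force: [0.1, 0.3, -0.6]
opening: 0.0468
grip_force: 0.0
```

```bash
python3 st.py
```

```text
t 23.1 tcp dock x,y,z -32.1 1.0 115.47 pitchup 0.0034 F ex,ey,z -0.28 0.21 -0.6 M about ey -0.008 grip 0.0
```

Emit:
{"api": "step_arm", "payload": {
  "targets": [
    {"travel": [0, 0, 0.01], "angular": [0, 0, 0], "gripper": 0.55},
    {"travel": [0, 0, 0.03], "angular": [0, 0, 0], "gripper": 0.55},
    {"travel": [0, 0, 0.06], "angular": [0, 0, 0], "gripper": 0.55},
    {"travel": [0, 0, 0.1], "angular": [0, 0, 0], "gripper": 0.55},
    {"travel": [0, 0, 0.15], "angular": [0, 0, 0], "gripper": 0.55},
    {"travel": [0, 0, 0.2], "angular": [0, 0, 0], "gripper": 0.55},
    {"travel": [0, 0, 0.2], "angular": [0, 0, 0], "gripper": 0.55},
    {"travel": [0, 0, 0.2], "angular": [0, 0, 0], "gripper": 0.55}
  ]
}}

```text
t: 23.9
tool_pos: [0.5349, -0.0532, 0.2371]
tool_rot: [-0.329, 3.121, -0.007]
contact_force: [0.6, -0.3, -0.2]
opening: 0.0471
grip_force: 0.0
```

```bash
python3 st.py; python3 - <<'E'
from station import ctrl
from h import *
d={n:ctrl.get_image(n) for n in("scene","wrist")}
a=cv2.resize(d["scene"]["img"][125:275,270:470],(640,480));b=d["wrist"]["img"]
cv2.imwrite("pics/c7.png",cv2.resize(np.hstack([a,b]),(800,300))[:,:,::-1])
E
```

```text
t 23.9 tcp dock x,y,z -32.0 1.5 237.15 pitchup 0.0045 F ex,ey,z 0.4 0.54 -0.18 M about ey 0.03 grip 0.0
```

View pics/c7.png

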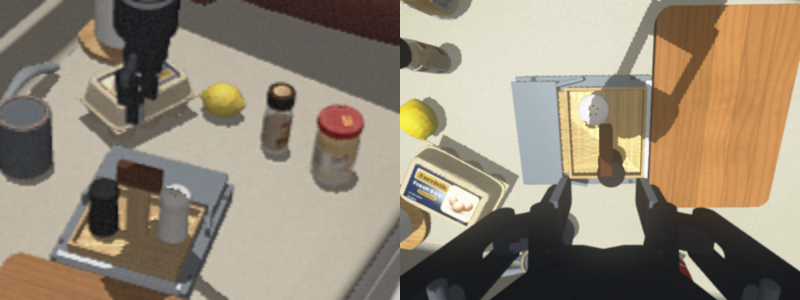

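The last crop shows the tray flat and released. The whole sill strip is visible behind its tail, the pots stand, and the bystanders are untouched. The TCP heights while the tray was still gripped also put its underside at floor level (~23 mm) with zero pitch. Handing in.

```bash
python3 -c "
from station import ctrl
print(ctrl.finish_job())"
```

```text
the job is handed in; nothing more can be done
None
```

The job is handed in (no verdict came back): the last picture shows the tray flat in the dock between sill and bumper and released, with both pots standing and the lemon, mug and spice jar apparently where they were.

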